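# Set the brass register rod home on the splicing rail

## Robot

A 7-joint arm with a two-finger parallel gripper is mounted at the origin on the work surface. World frame = base frame: x ahead of the robot, y to its left, z up, the work surface at z = 0. Lengths are in m, angles in rad, forces in N, time in s.
With the tool pointing down it reaches from about 0.35 to 0.9 m from the base axis. Payload 8.1 kg.
Tool frame: the origin (TCP) lies between the finger pads; the fingertips stand 11 mm ahead of it and the grasp point (between the pads) lies 8 mm behind it; z points along the fingers, y is the line along which they close (so a half turn about z gives the same grasp; the last joint's range is limited). The gripper opens to 92 mm and grips with 3 to 60 N. Pads are 19 mm wide; open, the fingers measure 130 mm over their backs; the gripper's body (75 mm by 190 mm) begins 47 mm behind the grasp point.
Start: joints at [-1.235, 0.434, 0.025, 1.573, -0.012, 1.134, -0.075], TCP at [0.266, 0.566, 0.238] pointing down, gripper open.
Joint ranges: [-2.62, 2.62], [-0.44, 2.09], [-1.27, 1.32], [0.08, 2.57], [-1.32, 4.46], [0.12, 2], [-2.74, 2.74]. Speed limits (rad/s): [2.22, 2.22, 3.01, 3.01, 3.14, 3.14, 3.14].

## Interface

Orientations are given as a rotation vector (axis times angle).
In Python, from cell import observe, get_image, camera_params, sign_off gives the robot as it stands.
- The arm moves only by the shell command python3 -m pendant 'ROWS' [FORCE]. ROWS is JSON, one flat list of numbers, 7 for each row, row after row: the shift along the tool's x, y, z in m, then the turn, a rotation vector about the tool's x, y, z in rad, then the finger opening in m, from 0 to 0.0918. In form: [dx, dy, dz, rx, ry, rz, jaw, dx, dy, dz, rx, ry, rz, jaw, ...]. A call has 1 to 10 rows; each row shifts and turns the commanded pose from where the row before left it, along the tool's axes as they then stand; what a row does not reach is not made up. A row lasts 1/8 s, in which the tool goes at most 62.5 mm and 10.7 degrees, less where a joint would pass 70% of its speed; a pose out of reach is approached as far as the arm can. A call is refused whole if a number of a shift passes 0.0625 or a number of a turn 0.188, either way. A call with a gripper value outside its range is refused whole. The fingers move at their own pace and stop on an object; FORCE is the grip in N (left out, the last holds). Time passes only in rows, so rows that do not move let the fingers close. It gives the time, the measured TCP pose, the force, the opening and the grip force at its end, in the units of the state.
- observe(): the state, without advancing time (a new reading comes with each control period).
- get_image(name): name is "side" or "top" or "wrist"; returns the picture (384x512x3 uint8, red, green, blue); there is no depth.
- camera_params(name): a dict with "intrinsics" (3x3 intrinsics, pixels), "dist" ([k1, k2, p1, p2, k3] as OpenCV has them; the pictures are not rectified), "eye" and "rotation" of the camera in the world; the wrist camera has in their place "T_tool_cam" (4x4, takes a point from camera to tool coordinates, whose origin is the TCP and whose axes are the flange's). Camera axes: x right, y down, z forward; pixel columns grow to the right and rows downward; lengths in m; the calibration is good to about 2 mm. A picture is of the moment at which its call begins: read the wrist's pose just before it. camera_params takes no time and is no camera call.
- sign_off(): hands the job in; it is judged then, once.
The state is a dict: "clock": time; "joints": joint angles; "dq": joint speeds; "joint_efforts": joint torques, N m; "position": TCP position; "ee_rot": TCP orientation; "force": force on the tool from outside, world axes, zero at the start; "ft_torque": the same for the moment, N m; "width": opening from 0.0 (shut) to 1.0 (fully open); "gripper_force": force on a finger pad.
Only numpy, scipy, OpenCV 4.12 (cv2) and the standard library are available. Lean on these libraries where they do the work, as an engineer would, in place of code of your own. Each camera call takes 0.05 s, during which the arm holds its last target. There are 200 camera calls.

## Task

Set up the splicing rail: slide the brass register rod along its V-groove until its end touches the blue stop bar, and leave it there, let go and still lying in its groove. Slide it, do not lift it out of the groove, and leave the dark steel rod in the other groove where it is.

Things in the scene. Friction and masses are not known exactly. Their poses are not given: they have to be found in the camera images.
- brass_rod: Brass (yellow metal) round rod, 22 mm diameter, 110 mm long, plain ends, about 350 g, loose, lying in one of the bed's two V-grooves. Origin at its centre, on its axis (38.6 mm above the counter); x runs along the rod towards the stop bar. Its top is 15.6 mm above the rail's flat top. It starts 35 to 110 mm short of the stop and slides with dry friction of a few newtons.
- steel_rod: Dark steel round rod of the same size, loose, in the other groove, parallel to the brass rod and 120 mm to its side; which groove it is in varies. Origin at its centre, on its axis; x points towards the stop bar. To be left alone.
- stop_bar: Fixed blue bar across the ends of both grooves, 26 mm thick, 180 mm long, top 56 mm above the counter. Origin in the middle of the face that the rods meet, half-way between the grooves, at the height of the rods' axes (38.6 mm above the counter). x runs along the grooves, from the rods into the bar; z up. When the brass rod touches, its centre is 55 mm before this face.
- bed: Fixed bed, 270 x 180 mm plate 12 mm thick, carrying two parallel stainless V-groove rails, each 260 mm long, 44 mm wide, flat tops 34 mm above the counter (4.6 mm below the rods' axes). Origin under its centre; x along the grooves towards the stop bar, whose face is at x = 105 mm; groove lines at y = 60 and -60 mm. Grooves are open above and at the -x end.
Not all that is in view belongs to the job. What is shaped like the brass_rod but pink or turquoise is not meant.

How it is judged:
On the way:
1. the brass rod's end has been pushed against the stop bar (contact force between brass_rod and stop_bar above 0.3 N), for 0.04 s.
At the end, for the whole second after the job is handed in: The brass rod lies at rest in its V-groove (axis height within 5 mm, in line within 10 degrees) with its end at the stop bar, a gap of at most 10 mm being allowed after it has touched; the steel rod is within 12 mm of where it was (x of brass_rod in the frame of stop_bar between -0.065 and -0.045 m and z of brass_rod in the frame of stop_bar between -0.005 and 0.005 m and angle between the x axis of brass_rod and the x axis of stop_bar, either way round below 0.175 rad and linear speed of brass_rod below 0.01 m/s and distance of steel_rod from where it was at the start of the episode below 0.012 m).
It fails at once if the brass rod is lifted out of its groove (raised by more than 15 mm) (z of brass_rod in the frame of stop_bar above 0.015 m).
It fails at once if the steel rod is moved by more than 12 mm (distance of steel_rod from where it was at the start of the episode above 0.012 m).
It also fails if it takes over 32 s, if anything falls off the work surface, if the arm or the gripper's body presses on something with over 40 N, if the wrist force passes 120 N, or if a joint passes its speed limit or range.

## Working session

There is one attempt and no reset: what is moved stays moved. The work goes in short steps, Python scripts to look and compute and a shell command to move; the robot and the scene stay as the last step left them, time stands still between calls to the robot, and variables do not carry over. Pictures are saved under pics/ and viewed, at most 10 in all, crops included, and the job is handed in when it is done.

```bash
mkdir -p pics; python3 - <<'E'
from cell import *
import cv2,numpy as np
s=observe();print(s)
for n in("top","side"):
    cv2.imwrite(f"pics/{n}0.png",get_image(n)[:,:,::-1])
    p=camera_params(n);print(n,{k:np.round(v,4).tolist() for k,v in p.items()})
print(camera_params("wrist"))
E
```

```text
{'clock': 0.0, 'joints': array([-1.23460307,  0.43520469,  0.0249683 ,  1.57410497, -0.01159743,
        1.13396845, -0.0750834 ]), 'dq': array([-0.00133472,  0.00273895,  0.00023188, -0.00052309,  0.00141198,
       -0.00043866, -0.00085214]), 'joint_efforts': array([-1.73018457e-04, -6.67854738e+01,  9.85154249e-01, -3.14463186e+01,
       -6.04705280e-02,  4.28358524e-02,  1.72193131e-04]), 'position': array([0.2653705 , 0.56532551, 0.23695321]), 'ee_rot': array([-6.83769053e-01, -3.06607582e+00,  2.39983042e-03]), 'force': array([-1.07648188,  0.30733401, -0.41370051]), 'ft_torque': array([ 0.04342029, -0.03467346, -0.01554552]), 'gripper_force': 0.0, 'width': 1.0013627165540486}
top {'intrinsics': [[402.3848, 0.0, 247.5912], [0.0, 402.3848, 194.0843], [0.0, 0.0, 1.0]], 'dist': [-0.0637, 0.0, 0.0, 0.0, 0.0], 'eye': [0.4398, 0.0284, 0.7576], 'rotation': [-2.1144, 2.0891, -0.2343]}
side {'intrinsics': [[401.39, 0.0, 261.8062], [0.0, 401.39, 190.8554], [0.0, 0.0, 1.0]], 'dist': [-0.1028, 0.0, 0.0, 0.0, 0.0], 'eye': [0.3004, 0.5427, 0.4219], 'rotation': [-0.6648, 2.4484, -1.4177]}
{'intrinsics': array([[273.95535793,   0.        , 257.05438407],
       [  0.        , 273.95535793, 194.62272165],
       [  0.        ,   0.        ,   1.        ]]), 'dist': array([-0.0201894,  0.       ,  0.       ,  0.       ,  0.       ]), 'T_tool_cam': array([[-9.60060208e-04, -9.52320553e-01, -3.05097759e-01,
         8.28116759e-02],
       [ 9.99999382e-01, -7.43399581e-04, -8.26308643e-04,
        -1.19799672e-03],
       [ 5.60101158e-04, -3.05098364e-01,  9.52320679e-01,
        -1.47261020e-01],
       [ 0.00000000e+00,  0.00000000e+00,  0.00000000e+00,
         1.00000000e+00]])}
```

View pics/top0.png

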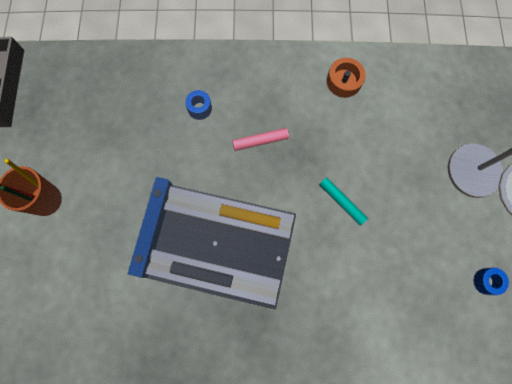

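View pics/side0.png

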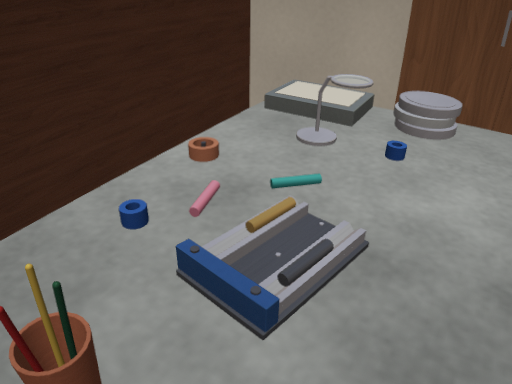

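The top view shows the brass rod from about (220,210) to (280,222), the stop bar from (163,180) to (135,275), and the steel rod at (200,273). In the side view the brass rod is at (272,214) and the bar runs (178,255) to (270,315). I'll enlarge both.

```bash
python3 - <<'E'
import cv2
a=cv2.imread("pics/top0.png")[170:320,120:310];b=cv2.imread("pics/side0.png")[185:335,170:380]
cv2.imwrite("pics/topc.png",cv2.resize(a,None,fx=4,fy=4,interpolation=2)[:600])
cv2.imwrite("pics/sidec.png",cv2.resize(b,None,fx=3.8,fy=3.8,interpolation=2))
E
```

```text
(no output)
```

View pics/topc.png

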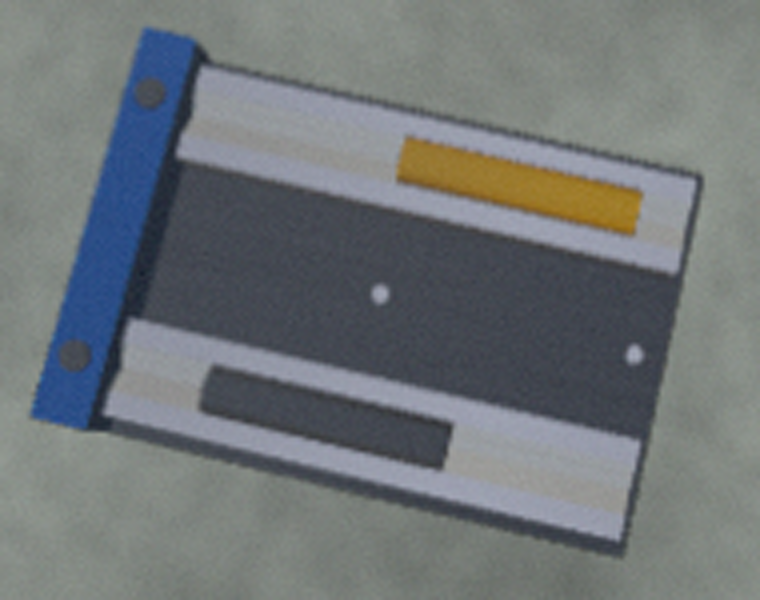

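View pics/sidec.png

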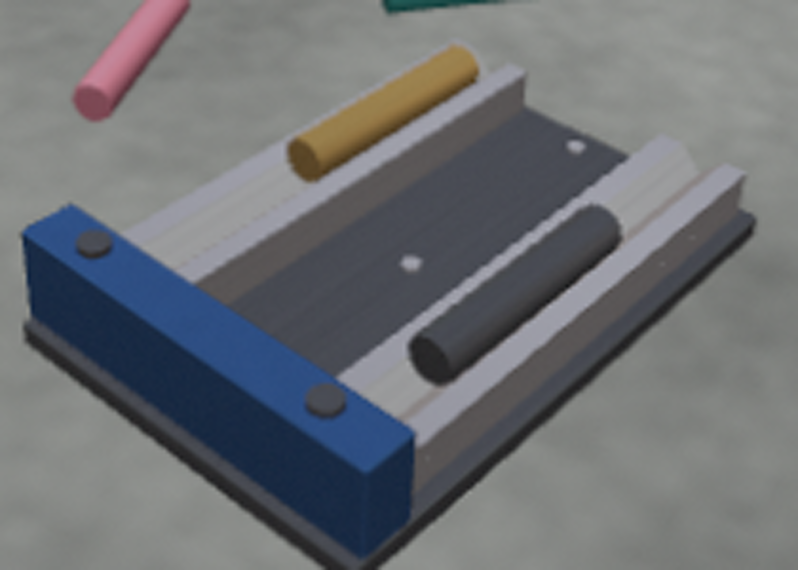

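The crops give these pixels.
- **Top:** brass rod ends at (402,160) and (637,213); bar face top edge (196,40) to (87,428); steel rod ends (206,390) and (448,446).
- **Side:** near brass face centre (304,160), far end about (464,61); bar face edge (75,207) to (413,437); steel near face (431,358), far end about (607,232).

I'll triangulate from these.

```bash
cat >geo.py <<'E'
import numpy as np,cv2
from scipy.spatial.transform import Rotation as R
from cell import *
def ray(n,px):
    p=camera_params(n)
    u=cv2.undistortPoints(np.array([[px]],float),p["intrinsics"],p["dist"])[0,0]
    r=np.asarray(p["rotation"]);M=R.from_rotvec(r).as_matrix() if r.size==3 else r
    d=M@[*u,1];return np.asarray(p["eye"]),d/np.linalg.norm(d)
def tri(rs):
    A=sum(np.eye(3)-np.outer(d,d) for e,d in rs);b=sum((np.eye(3)-np.outer(d,d))@e for e,d in rs)
    x=np.linalg.solve(A,b);return x,[np.linalg.norm(np.cross(x-e,d)) for e,d in rs]
def onz(r,z): e,d=r;return e+d*(z-e[2])/d[2]
E
python3 - <<'E'
from geo import *
t=lambda x,y:ray("top",((x+.5)/4-.5+120,(y+.5)/4-.5+170))
s=lambda x,y:ray("side",((x+.5)/3.8-.5+170,(y+.5)/3.8-.5+185))
P={}
for n,a,b in [("Bnear",(402,160),(304,160)),("Bfar",(637,213),(464,61)),("Snear",(206,390),(431,358)),("Sfar",(448,446),(607,232)),
 ("face1",(196,40),(75,207)),("face2",(87,428),(413,437)),("scr1",(150,93),(93,243)),("scr2",(75,356),(325,400))]:
    P[n],e=tri([t(*a),s(*b)]);print(n,P[n].round(4),np.round(e,4))
ang=lambda v:np.degrees(np.arctan2(v[1],v[0]))
b=P["Bnear"]-P["Bfar"];q=P["Snear"]-P["Sfar"];f=P["face1"]-P["face2"]
print(np.linalg.norm(b),ang(b),np.linalg.norm(q),ang(q),np.linalg.norm(f),ang(f)-90)
x=b/np.linalg.norm(b);print("gap",(P["face1"]-P["Bnear"])@x,(P["face2"]-P["Bnear"])@x,"center",(P["Bnear"]+P["Bfar"])/2)
o=observe();M=R.from_rotvec(o["ee_rot"]).as_matrix();print(M.round(3))
E
```

```text
Bnear [0.5745 0.0807 0.0407] [0.0008 0.0008]
Bfar [ 0.5506 -0.0257  0.0429] [0.0001 0.0001]
Snear [0.4705 0.1642 0.0421] [0.0009 0.0009]
Sfar [0.4461 0.0569 0.038 ] [0.001 0.001]
face1 [0.6248 0.1741 0.0558] [0.0001 0.0001]
face2 [0.4529 0.2129 0.0538] [0.001 0.001]
scr1 [0.5998 0.1928 0.0606] [0.0009 0.0009]
scr2 [0.4833 0.2185 0.0601] [0.001 0.001]
0.10911362795768177 77.33291935814051 0.11018035123992874 77.2275739742595 0.17627969114301872 -102.71820158969993
gap 0.10173441319874603 0.10193278576114533 center [0.56255794 0.02752875 0.04182149]
[[-0.905  0.425 -0.   ]
 [ 0.425  0.905 -0.001]
 [-0.    -0.001 -1.   ]]
```

The measurements agree with the text:
- rod length 109 mm
- axis direction 77.3° for both rods
- axis height about 40 mm
- gap to the bar 102 mm
- bar top 55 mm

I'll push from the rod's rear end with the fingers closed. First I move above the start point, roughly (0.542, -0.064).

```bash
python3 -m pendant '[-0.043,-0.0376,0,0,0,0,0.0,-0.043,-0.0376,0,0,0,0,0.0,-0.043,-0.0376,0,0,0,0,0.0,-0.043,-0.0376,0,0,0,0,0.0,-0.043,-0.0376,0,0,0,0,0.0,-0.043,-0.0376,0,0,0,0,0.0,-0.043,-0.0376,0,0,0,0,0.0,-0.043,-0.0376,0,0,0,0,0.0,-0.043,-0.0376,0,0,0,0,0.0,-0.043,-0.0376,0,0,0,0,0.0]' 5
python3 -m pendant '[0,0,0,0,0,0.17,0,0,0,0,0,0,0.17,0,0,0,0,0,0,0.17,0,0,0,0,0,0,0.17,0,0,0,0,0,0,0.17,0,0,0,0,0,0,0.17,0,0,0,0,0,0,0.17,0,0,0,0,0,0,0.163,0,0,0,0,0,0,0,0]'
cat >goal.py <<'E'
import sys
from geo import *
g=np.array([float(v) for v in sys.argv[1:4]])
o=observe();M=R.from_rotvec(o["ee_rot"]).as_matrix()
print(o["clock"],o["position"].round(4),"tool shift",(M.T@(g-o["position"])).round(4),"xdir",np.degrees(np.arctan2(M[1,0],M[0,0])).round(2),M[:,2].round(3),"F",o["force"].round(2),o["width"])
E
python3 goal.py 0.542 -0.064 0.12
```

```text
clock: 1.35
position: [0.4953, 0.041, 0.2377]
ee_rot: [-0.683, -3.066, -0.0]
force: [0.2, 1.0, 0.8]
width: 0.013
gripper_force: 0.0
clock: 2.48
position: [0.4948, 0.0428, 0.2375]
ee_rot: [-2.452, -1.964, 0.001]
force: [-0.7, -0.5, 0.7]
width: 0.004
gripper_force: 0.0
2.475 [0.4948 0.0428 0.2375] tool shift [-0.0939  0.0694  0.1175] xdir 77.4 [-0.001 -0.    -1.   ] F [-0.67 -0.47  0.75] 0.004125431391989989
```

```bash
python3 -m pendant '[-0.0313,0.0231,0.03,0,0,0,0,-0.0313,0.0231,0.04,0,0,0,0,-0.0313,0.0231,0.0475,0,0,0,0,0,0,0,0,0,0,0]' >/dev/null
python3 goal.py 0.542 -0.064 0.051
python3 - <<'E'
from cell import *
import cv2,numpy as np
a=get_image("wrist")[:,:,::-1];b=get_image("side")[130:322,170:426,::-1]
b=cv2.resize(b,(512,384));cv2.imwrite("pics/w1.png",cv2.resize(np.hstack([a,b]),(800,300)))
E
```

```text
2.975 [ 0.5401 -0.0675  0.1167] tool shift [0.0041 0.0014 0.0657] xdir 77.29 [-0.006 -0.002 -1.   ] F [-0.64  0.21  0.14] 0.008043354216384723
```

View pics/w1.png

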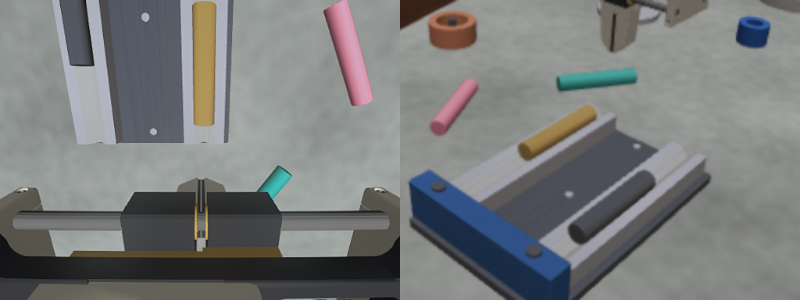

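The wrist view shows the closed fingers (202,200) in line with the brass rod (204,65) and clear behind its rear end. In the side view the fingers stand behind the bed. Next I descend, then make contact.

```bash
python3 -m pendant '[0.002,0.001,0.025,0,0,0,0,0.002,0,0.025,0,0,0,0,0,0,0.0157,0,0,0,0,0,0,0,0,0,0,0]' >/dev/null
python3 goal.py 0.5488 -0.0339 0.051
```

```text
3.575 [ 0.5437 -0.0596  0.0545] tool shift [ 0.0262 -0.0006  0.0035] xdir 77.44 [-0.001  0.001 -1.   ] F [ 0.3  -0.16 -0.13] 0.004906904724487209
```

```bash
python3 -m pendant '[0,-0.0006,0.003,0,0,0,0,0.012,0,0,0,0,0,0,0.012,0,0,0,0,0,0,0.012,0,0,0,0,0,0,0.012,0,0,0,0,0,0,0.012,0,0,0,0,0,0]'
python3 -m pendant '[0.01,0,0,0,0,0,0,0.01,0,0,0,0,0,0,0.01,0,0,0,0,0,0,0.01,0,0,0,0,0,0,0,0,0,0,0,0,0]'
python3 goal.py 0.5716 0.0642 0.051
python3 - <<'E'
from cell import *
import cv2,numpy as np
a=get_image("wrist")[:,:,::-1];b=get_image("side")[130:322,170:426,::-1]
b=cv2.resize(b,(512,384));cv2.imwrite("pics/w2.png",cv2.resize(np.hstack([a,b]),(800,300)))
E
```

```text
clock: 4.32
position: [0.5567, -0.002, 0.0519]
ee_rot: [2.452, 1.961, -0.001]
force: [-2.2, -5.2, 3.2]
width: 0.007
gripper_force: 2.9
clock: 4.95
position: [0.5656, 0.0387, 0.0516]
ee_rot: [-2.451, -1.965, -0.001]
force: [-0.9, 0.3, -0.4]
width: 0.005
gripper_force: 0.0
4.95 [0.5656 0.0387 0.0516] tool shift [0.0262 0.0003 0.0006] xdir 77.43 [ 0.     0.001 -1.   ] F [-0.87  0.3  -0.43] 0.004826483338247274
```

View pics/w2.png

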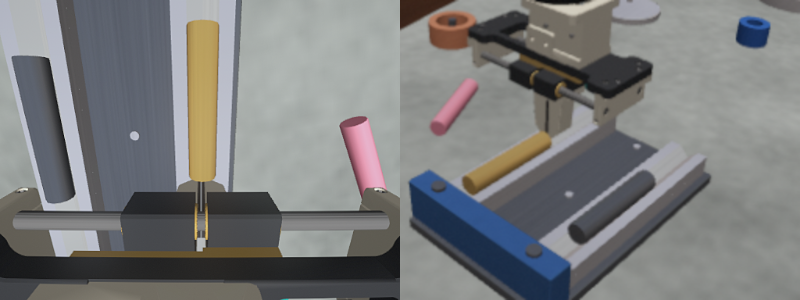

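The rod has slid in its groove, with its front now at (470,183) in the side panel, and the fingers are directly behind it. About 26 mm remains, so I go slower.

```bash
python3 -m pendant '[0.008,0,0,0,0,0,0,0.008,0,0,0,0,0,0,0.004,0,0,0,0,0,0]'
python3 -m pendant '[0.002,0,0,0,0,0,0,0.002,0,0,0,0,0,0]'
python3 -m pendant '[0.001,0,0,0,0,0,0,0.001,0,0,0,0,0,0]'
python3 goal.py 0.5716 0.0642 0.051
```

```text
clock: 5.42
position: [0.5696, 0.0574, 0.0515]
ee_rot: [-2.452, -1.963, 0.0]
force: [-0.5, -3.7, 1.5]
width: 0.004
gripper_force: 2.0
clock: 5.68
position: [0.5703, 0.0606, 0.0515]
ee_rot: [-2.453, -1.962, 0.001]
force: [-1.5, -3.2, 1.6]
width: 0.007
gripper_force: 1.9
clock: 5.92
position: [0.5706, 0.0618, 0.0514]
ee_rot: [2.453, 1.962, -0.002]
force: [-3.4, -7.2, 2.1]
width: 0.007
gripper_force: 3.9
5.925 [0.5706 0.0618 0.0514] tool shift [0.0026 0.0005 0.0004] xdir 77.29 [-0.001 -0.001 -1.   ] F [-3.38 -7.23  2.14] 0.006985471346611525
```

Force is starting to rise, so I press on in small steps.

```bash
for i in 1; do :; done
python3 -m pendant '[0.001,0,0,0,0,0,0,0.001,0,0,0,0,0,0]'|sed -n 2,4p
python3 -m pendant '[0.001,0,0,0,0,0,0,0,0,0,0,0,0,0,0,0,0,0,0,0,0]'|sed -n 2,4p
python3 - <<'E'
from cell import *
import cv2,numpy as np
a=get_image("top")[170:245,120:320,::-1];b=get_image("side")[200:300,170:303,::-1]
cv2.imwrite("pics/w3.png",np.hstack([cv2.resize(a,(400,150)),cv2.resize(b,(200,150))]).repeat(1,0))
cv2.imwrite("pics/w3.png",cv2.resize(b,(798,600),interpolation=2))
E
```

```text
position: [0.5706, 0.0618, 0.0514]
ee_rot: [2.454, 1.959, -0.004]
force: [-6.0, -12.7, 4.8]
position: [0.5706, 0.0619, 0.0514]
ee_rot: [2.455, 1.958, -0.005]
force: [-5.3, -13.5, 4.4]
```

View pics/w3.png

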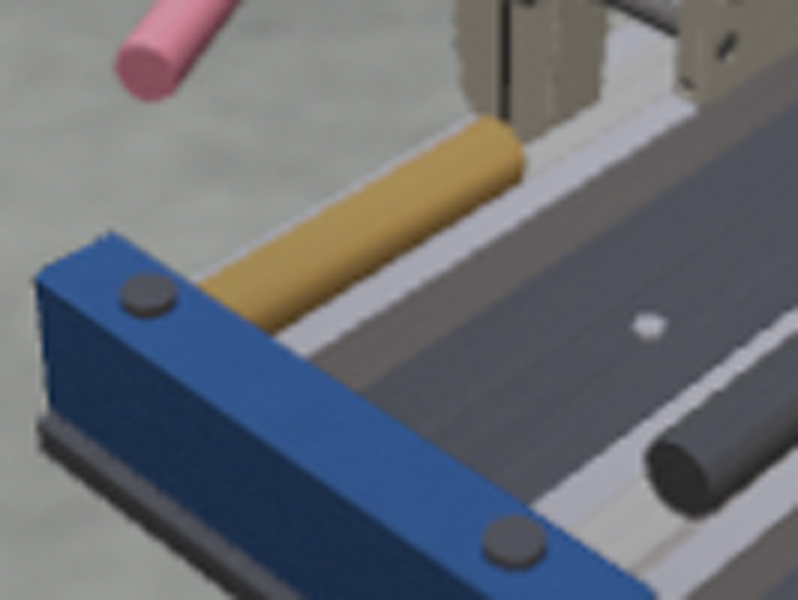

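The rod's front is at the bar face (235,310), and it stalled with force rising to 14 N, so it is touching. I back off, rise and check.

```bash
python3 -m pendant '[-0.005,0,0,0,0,0,0,-0.02,0,0,0,0,0,0,-0.02,0,-0.02,0,0,0,0,0,0,-0.05,0,0,0,0,0,0,-0.05,0,0,0,0,0,0,0,0,0,0,0,0,0,0,0,0,0,0]'
python3 - <<'E'
from cell import *
import cv2,numpy as np
a=get_image("side")[185:335,170:380,::-1]
cv2.imwrite("pics/w4.png",cv2.resize(a,None,fx=3.8,fy=3.8,interpolation=2))
E
```

```text
clock: 7.52
position: [0.5615, 0.021, 0.1722]
ee_rot: [2.454, 1.962, 0.002]
force: [0.6, -0.7, -0.2]
width: 0.006
gripper_force: 0.0
```

View pics/w4.png

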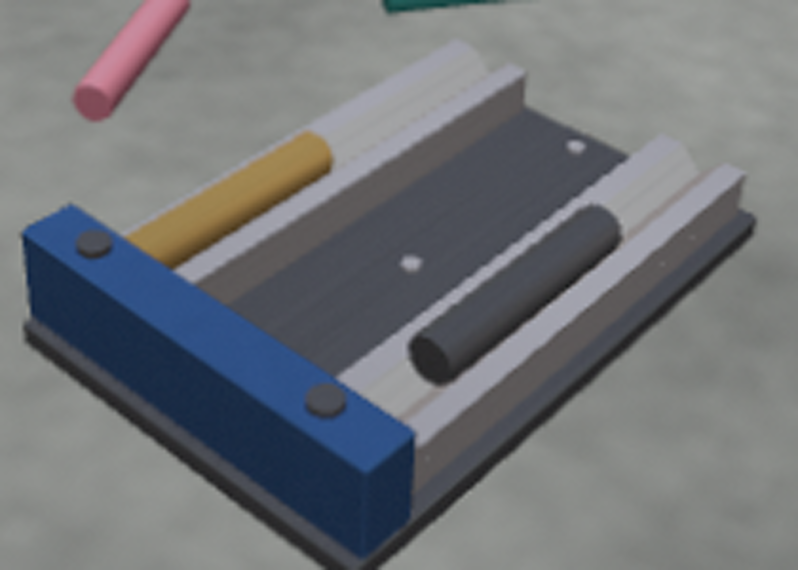

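The brass rod lies in its groove against the bar, running from (150,250) to (320,145). The steel rod has not moved, with its near face still at (431,358).

```bash
python3 -c "from cell import *;print(sign_off())"
```

```text
the job is handed in; nothing more can be done
None
```

The brass rod was slid along its groove until it stalled against the blue stop bar (about 14 N), then released still lying in its groove; the steel rod did not move, and the job was handed in at about 7.6 s, with no verdict returned.

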